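# Lock the keyhole cover onto the press control box

### The job

Put the loose cover plate back on the sloping control box: press the large end of its keyhole over the headed stud so that the plate lies flat and pushes the spring latch bar in, then, still pressing, slide it down the slope until it is fully home and the latch bar springs out behind its upper edge. Work by feel, never pressing or pushing on the box with more than 40 N, let go of the cover, and leave the spray can, the wrench and the tin where they are.

Things in the scene. Friction and masses are not known exactly. Their poses are not given: they have to be found in the camera images.
- cover: Aluminium plate 130 x 90 x 4 mm, about 0.22 kg, loose on the bench, handle up. Origin: centre of its underside; x towards its keyhole end (upper edge in use, at x = +65 mm), y across, z up. The keyhole goes right through on the centre line: large end an octagon 20 mm across flats centred at x = +29 mm; from it a slot 11 mm wide runs towards +x, ending at x = +54.5 mm.
- cover_grip (a point): Centre of the cover's handle, a black upright bar 12 mm thick (cover x), 50 mm long (cover y), 32 mm high, on the plate's upper side: cover x = -20, y = 0, z = +20 mm, so 16 mm above the plate's upper surface. Axes as the cover's. Grip across the 12 mm, at 40 N or more, fingertips close above the plate.
- slot_mid (a point): Middle of the dark adjusting slot in the box's sloping face, on its surface. x up the slope (30 degrees from level, low side towards the robot), y across, z square out of the face. The stud stands on the slot's centre line (y = 0), clamped anywhere from x = -14 to +14 mm: this differs each time and is not measured; find it by feel or sight.
- console: Grey fixed control box; origin on the bench under its middle, z up. Face 200 mm wide, from 175 mm down-slope to 75 mm up-slope of slot_mid. Its stud: shank 8 mm diameter, round head 16 mm diameter, 4 mm thick, head's underside 6.5 mm and top 10.5 mm above the face. The cover closes the terminal recess (66 mm wide, 38 to 92 mm down-slope of slot_mid). At most 40 N on the box.
- latch (a joint): Sprung steel bar 7 x 46 mm standing 6 mm out of the face, 18 to 25 mm up-slope of the stud's axis (moves with its setting). 0 = out, 0.006 m = pressed flush, 0.0068 = stop; takes 1.4 to 2.4 N. Covered and pressed in when the stud's head is in the large end; out again once the cover has slid about 18 mm down; the slot's end meets the shank at 21.5 mm (each +-2).
- spray_can: Grey upright can, 60 mm diameter, 170 mm high, bystander, leave alone. Origin: centre of its underside.
- wrench: Steel wrench 190 mm long lying flat, bystander, leave alone. Origin: underneath its middle; x along its length.
- tin: Open steel tin 110 x 85 x 45 mm with a few bolts, bystander, leave alone. Origin: centre of its underside.
There are look-alikes about, which are no part of the job. What is shaped like the cover but brown or orange is not meant.

How it is judged:
By the outcome, as a careful person would: the job done as asked, in the order asked, and still so for the second after the job is handed in, with the robot touching nothing.
It also fails if it takes over 72 s, if anything falls off the work surface, if the arm or the gripper's body presses on something with over 40 N, if the wrist force passes 120 N, or if a joint passes its speed limit or range.

### The arm

A 6-joint arm with a two-finger parallel gripper is mounted at the origin on the work surface. World frame = base frame: x ahead of the robot, y to its left, z up, the work surface at z = 0. Lengths are in m, angles in rad, forces in N, time in s.
With the tool pointing down it reaches from about 0.375 to 0.9 m from the base axis. Payload 3.1 kg.
Tool frame: the origin (TCP) lies at the very end of the fingers, on their centre line; the grasp point (between the pads) lies 19 mm behind it; z points along the fingers, x is the direction in which the jaws open and shut, and the axes are right-handed (so a half turn about z gives the same grasp; the last joint's range is limited). The gripper opens to 87 mm and grips with 3 to 60 N. Pads are 19 mm wide; open, the fingers measure 117 mm over their backs; the gripper's body (75 mm by 190 mm) begins 51 mm behind the grasp point.
Start: joints at [0.94, 0.527, 1.433, -0, 1.181, -0.178], TCP at [0.273, 0.562, 0.223] pointing down, gripper open.
Joint ranges: [-3.08, 3.08], [-0.75, 2.2], [0.22, 2.44], [-1.43, 4.57], [0, 2.65], [-2.85, 2.85]. Speed limits (rad/s): [2.79, 2.79, 3.14, 3.14, 3.14, 3.14].

### API

Orientations are given as a unit quaternion [x, y, z, w].
In Python, from rig import robot gives the robot as it stands. The module is installed in compiled form; this text tells all that it offers.
- The arm moves only by the shell command python3 -m creep 'ROWS' [OPENING] [FORCE]. ROWS is a JSON object of lists of equal length, an entry for each row: "dp": the shift along the tool's x, y, z in cm, a list of three; "turn": the turn, a rotation vector about the tool's x, y, z in degrees, a list of three. In form: {"dp": [[x, y, z], ...], "turn": [[wx, wy, wz], ...]}. A call has 1 to 20 rows; each row shifts and turns the commanded pose from where the row before left it, along the tool's axes as they then stand; what a row does not reach is not made up. A row lasts 1/10 s, in which the tool goes at most 50 mm and 8.59 degrees, less where a joint would pass 70% of its speed; a pose out of reach is approached as far as the arm can. A call is refused whole if a number of a shift passes 5 or a number of a turn 8.59, either way. A call with a gripper value outside its range is refused whole. OPENING is the gripper command: -1 is fully open, 1 is shut, values between are in proportion, set as the call begins (- or left out, the last holds). The fingers move at their own pace and stop on an object; FORCE is the grip in N (left out, the last holds). Time passes only in rows, so rows that do not move let the fingers close. It gives the time, the measured TCP pose, the force and the opening at its end, in the units of the state.
- robot.get_obs(): the state, without advancing time (a new reading comes with each control period).
- robot.camera(name): name is "side" or "top" or "wrist"; returns the picture (420x560x3 uint8, red, green, blue); there is no depth.
- robot.calibration(name): a dict with "fx", "fy", "cx", "cy" (pixels), "rvec" (rotation vector, rad) and "tvec" (3), from world to camera coordinates, as OpenCV has them. Camera axes: x right, y down, z forward; pixel columns grow to the right and rows downward; lengths in m; the calibration is good to about 2 mm. The wrist camera is an equidistant fisheye: a pixel r from the principal point sees the ray r / f radians off the axis. A picture is of the moment at which its call begins: read the wrist's pose just before it. calibration takes no time and is no camera call; for the wrist camera it gives the pose at the moment of the call.
- robot.hand_in(): hands the job in, once; it reports no verdict.
Trained networks look in the newest picture that a camera, given by its name, has taken for a name from the list of things; names that differ only in an ending like _2 or _b are one class to them, and where a whole thing is asked for, a point or a joint stands for the part that bears it (a point fixed in the world has none). Each returns a list of dicts, best first, with "confidence" (0 to 1); they miss things now and then, are a little off and sometimes report something else, mostly with a low value. They report only what shows in the picture. A call takes as long as a camera call. They do not tell look-alikes from the thing itself.
- robot.masks_of(name, camera): "pixels" (420x560 bool, what is visible of it).
- robot.tip_of(name, camera): "point" ([x, y, z] in m, in the coordinates of the camera as it stood for that picture, good to about 4 mm: a listed point, or the origin of a listed thing).
The state is a dict: "time": time; "q": joint angles; "joint_velocities": joint speeds; "joint_torque": joint torques, N m; "position": TCP position; "tool_rot": TCP orientation; "ft_force": force on the tool from outside, world axes, zero at the start; "moment": the same for the moment, N m; "grip_width": finger opening in m.
Only numpy, scipy, OpenCV 4.12 (cv2) and the standard library are available. Lean on these libraries where they do the work, as an engineer would, in place of code of your own. Each camera call takes 0.05 s, during which the arm holds its last target.

## Working session

There is one attempt and no reset: what is moved stays moved. The work goes in short steps, Python scripts to look and compute and a shell command to move; the robot and the scene stay as the last step left them, time stands still between calls to the robot, and variables do not carry over. Pictures are saved under pics/ and viewed, and the job is handed in when it is done.

```bash
mkdir -p pics; ls
cat > h.py <<'E'
import numpy as np, cv2, json
from rig import robot
from scipy.spatial.transform import Rotation as R
def cal(n):
    c=robot.calibration(n); Rm=R.from_rotvec(np.array(c["rvec"]).ravel()).as_matrix(); t=np.array(c["tvec"]).ravel()
    return c,Rm,t
def cam2w(n,p):
    c,Rm,t=cal(n); return Rm.T@(np.array(p)-t)
def w2pix(n,P):
    c,Rm,t=cal(n); q=Rm@np.array(P)+t
    if n=="wrist":
        r=np.hypot(q[0],q[1]); th=np.arctan2(r,q[2]); s=th/r if r>1e-9 else 0
        return np.array([c["cx"]+c["fx"]*q[0]*s,c["cy"]+c["fy"]*q[1]*s])
    return np.array([c["cx"]+c["fx"]*q[0]/q[2],c["cy"]+c["fy"]*q[1]/q[2]])
def ray(n,u,v):
    c,Rm,t=cal(n); a=(u-c["cx"])/c["fx"]; b=(v-c["cy"])/c["fy"]
    if n=="wrist":
        r=np.hypot(a,b); d=np.array([np.sin(r)*a/r,np.sin(r)*b/r,np.cos(r)]) if r>1e-9 else np.array([0,0,1.])
    else: d=np.array([a,b,1.])
    return -Rm.T@t, Rm.T@d
def onplane(n,u,v,p0,nrm):
    o,d=ray(n,u,v); return o+d*(np.dot(np.array(p0)-o,nrm)/np.dot(d,nrm))
def save(n,f):
    im=robot.camera(n); cv2.imwrite("pics/"+f,im[:,:,::-1]); return im
E
python3 - <<'E'
from h import *
np.set_printoptions(precision=4,suppress=True)
for n in ["side","top","wrist"]:
    save(n,n+"0.png")
    c,Rm,t=cal(n); print(n,c["fx"],c["cx"],c["cy"],"pos",-Rm.T@t,"fwd",Rm[2])
    for nm in ["cover","cover_grip","slot_mid"]:
        for d in robot.tip_of(nm,n): print(nm,d["confidence"],cam2w(n,d["point"]),w2pix(n,cam2w(n,d["point"])))
print(robot.get_obs())
E
```

```text
pics
side 497.61305810603335 279.2629683791677 207.58118150773856 pos [0.0315 1.158  0.9889] fwd [ 0.3016 -0.7691 -0.5635]
cover 0.83 [ 0.2532 -0.2728  0.0001] [370.3073 215.2283]
cover_grip 0.87 [ 0.2399 -0.2609  0.0279] [374.2896 211.3083]
cover_grip 0.68 [0.5382 0.0452 0.0031] [257.6926 247.4131]
slot_mid 0.37 [0.583  0.0506 0.1446] [242.8839 207.9476]
top 407.3366441621146 271.4570568329301 208.9092180155684 pos [ 0.4127 -0.0197  1.0644] fwd [ 0.0832  0.0121 -0.9965]
cover 0.69 [ 0.4055 -0.4464  0.0009] [441.8892 242.9183]
cover 0.66 [ 0.4483 -0.2701 -0.0018] [372.7256 227.5448]
cover 0.56 [ 0.7167 -0.1966 -0.0002] [341.4258 127.1413]
cover_grip 0.9 [ 0.4297 -0.2774  0.0242] [378.2904 234.4563]
cover_grip 0.88 [ 0.3906 -0.4642  0.0181] [451.9535 248.683 ]
cover_grip 0.84 [ 0.2349 -0.2606  0.0208] [374.1878 312.3573]
slot_mid 0.42 [0.5827 0.0486 0.1422] [245.854  168.9127]
wrist 325.19226210127806 273.5950972673021 207.59497108637203 pos [0.1988 0.5977 0.385 ] fwd [ 0.2685 -0.1302 -0.9544]
{'time': 0.6, 'q': array([ 0.9395,  0.5275,  1.4327,  0.    ,  1.1814, -0.1785]), 'joint_velocities': array([ 0.0001, -0.0008, -0.0003,  0.0015, -0.0001,  0.0016]), 'joint_torque': array([ -0.001 , -43.9745, -17.689 ,   0.0634,   0.0507,  -0.    ]), 'position': array([0.2734, 0.562 , 0.2226]), 'tool_rot': array([ 0.8478,  0.5303,  0.    , -0.    ]), 'ft_force': array([-0.0333, -0.1641,  0.2315]), 'moment': array([-0.0639, -0.0599, -0.0216]), 'grip_width': 0.08694692773315166}
```

View pics/top0.png

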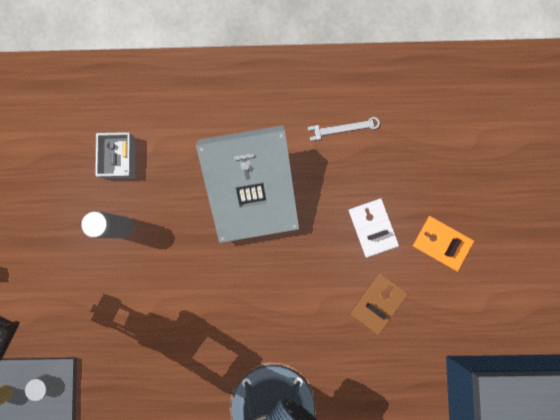

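View pics/side0.png

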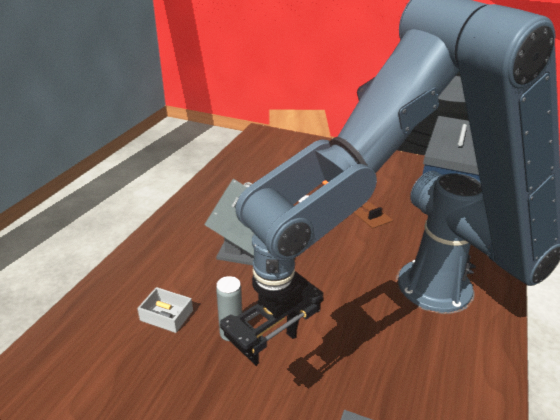

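Run:
```python
import cv2
a=cv2.imread("pics/top0.png"); cv2.imwrite("pics/top0c.png",cv2.resize(a[110:360,150:500],None,fx=2.2,fy=2.2,interpolation=cv2.INTER_CUBIC))
a=cv2.imread("pics/side0.png"); cv2.imwrite("pics/side0c.png",cv2.resize(a[120:300,150:480],None,fx=2.4,fy=2.4,interpolation=cv2.INTER_CUBIC))
```

```text
(no output)
```

View pics/top0c.png

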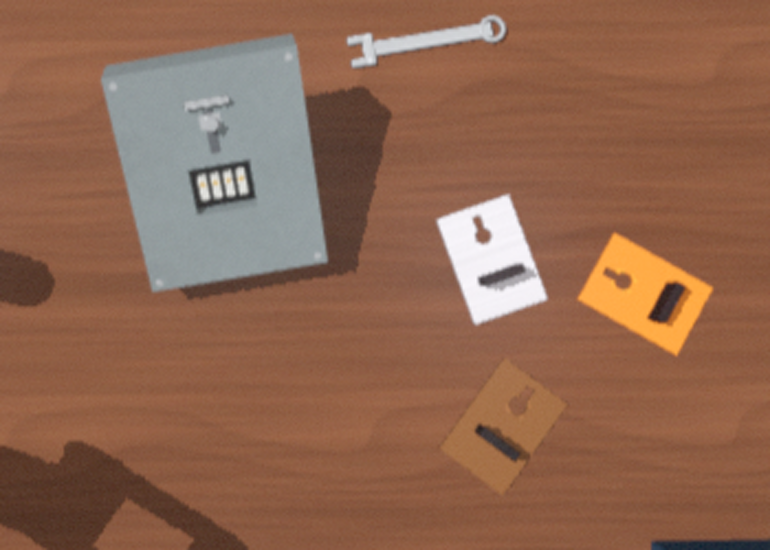

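Run:
```python
from h import *
np.set_printoptions(precision=4,suppress=True)
im=cv2.imread("pics/top0.png")
hsv=cv2.cvtColor(im,cv2.COLOR_BGR2HSV)
m=((hsv[...,1]<60)&(hsv[...,2]>150)).astype(np.uint8); sub=np.zeros_like(m); sub[180:275,330:410]=m[180:275,330:410]
sub=cv2.morphologyEx(sub,cv2.MORPH_CLOSE,np.ones((9,9)))
cs,_=cv2.findContours(sub,cv2.RETR_EXTERNAL,cv2.CHAIN_APPROX_NONE); c=max(cs,key=cv2.contourArea)[:,0]
P=np.array([onplane("top",u,v,[0,0,.004],[0,0,1])[:2] for u,v in c])
r=cv2.minAreaRect((P*1000).astype(np.float32)); print("rect",r,cv2.boxPoints(r))
T=lambda x,y:(x/2.2+150,y/2.2+110)
pts={k:onplane("top",*T(*p),[0,0,z],[0,0,1]) for k,(p,z) in dict(key=((483,235),.004),grip=((502,274),.03)).items()}; print(pts)
# box edges
n0=onplane("top",*T(151,292),[0,0,.055],[0,0,1]);n1=onplane("top",*T(327,262),[0,0,.055],[0,0,1]); print("low",n0,n1,np.linalg.norm(n1-n0),np.degrees(np.arctan2(*(n0-n1)[[1,0]])))
```

```text
rect ((448.69512939453125, -269.69744873046875), (134.19683837890625, 94.09292602539062), 18.298873901367188) [[ 370.2184 -246.0972]
 [ 399.7611 -335.432 ]
 [ 527.1719 -293.2977]
 [ 497.6291 -203.9629]]
{'key': array([ 0.4761, -0.2615,  0.004 ]), 'grip': array([ 0.4294, -0.2757,  0.03  ])}
low [0.4153 0.1245 0.055 ] [ 0.4457 -0.0739  0.055 ] 0.20078398001105388 98.69783902893347
```

```bash
cat >> h.py <<'E'
def state():
    o=robot.get_obs(); return np.array(o["position"]),R.from_quat(o["tool_rot"]),o
def Rdown(yaw,tilt=0):
    """tool x along heading yaw (deg) tilted up by tilt deg, z = -normal"""
    y,t=np.radians(yaw),np.radians(tilt)
    x=np.array([np.cos(y)*np.cos(t),np.sin(y)*np.cos(t),np.sin(t)]); n=np.array([-np.sin(t)*np.cos(y),-np.sin(t)*np.sin(y),np.cos(t)])
    return R.from_matrix(np.column_stack([x,np.cross(-n,x),-n]))
def delta(P,Rt):
    p,Rc,o=state()
    rv=(Rc.inv()*Rt).as_rotvec(degrees=True); d=np.array(P)-p
    print("turn",rv.round(2)," then dp(tool after turn, cm)",(Rt.inv().apply(d)*100).round(3)," dp(tool now)",(Rc.inv().apply(d)*100).round(3))
def show():
    np.set_printoptions(precision=4,suppress=True)
    p,Rc,o=state(); print("t",round(o["time"],2),"p",p,"x",Rc.as_matrix()[:,0],"z",Rc.as_matrix()[:,2],"F",np.array(o["ft_force"]),"M",np.array(o["moment"]),"w",o["grip_width"])
E
python3 - <<'E'
from h import *
delta([.55,.09,.30],Rdown(8.7))
E
```

```text
turn [-0.   -0.   55.35]  then dp(tool after turn, cm) [20.202 50.842 -7.743]  dp(tool now) [-30.341  45.524  -7.744]
```

```bash
python3 -m creep '{"dp":[[0,0,-1.5],[0,0,-1.5],[0,0,-1.5],[0,0,-1.5],[0,0,-1.5],[0,0,-0.24],[0,0,0],[1.68,4.24,0],[1.68,4.24,0],[1.68,4.24,0],[1.68,4.24,0],[1.68,4.24,0],[1.68,4.24,0],[1.68,4.24,0],[1.68,4.24,0],[1.68,4.24,0],[1.68,4.24,0],[1.68,4.24,0],[1.68,4.24,0]],"turn":[[0,0,7.9],[0,0,7.9],[0,0,7.9],[0,0,7.9],[0,0,7.9],[0,0,7.9],[0,0,7.9],[0,0,0],[0,0,0],[0,0,0],[0,0,0],[0,0,0],[0,0,0],[0,0,0],[0,0,0],[0,0,0],[0,0,0],[0,0,0],[0,0,0]]}' -1
python3 -m creep '{"dp":[[0,0,0],[0,0,0],[0,0,0]],"turn":[[0,0,0],[0,0,0],[0,0,0]]}'
python3 - <<'E'
from h import *
show(); save("wrist","w1.png")
for nm in ["slot_mid","latch","console"]:
  for d in robot.tip_of(nm,"wrist"): print(nm,d["confidence"],cam2w("wrist",d["point"]),w2pix("wrist",cam2w("wrist",d["point"])))
E
```

```text
time: 2.5
position: [0.5508, 0.0881, 0.3002]
tool_rot: [0.997, 0.076, 0.0, -0.0]
ft_force: [0.9, -0.4, 0.8]
grip_width: 0.0871
time: 2.8
position: [0.5493, 0.0906, 0.2998]
tool_rot: [0.997, 0.077, -0.0, -0.0]
ft_force: [-0.3, -0.2, -0.5]
grip_width: 0.0865
t 2.8 p [0.5493 0.0906 0.2998] x [ 0.9883  0.1528 -0.0009] z [-0.001   0.0006 -1.    ] F [-0.2894 -0.1781 -0.5122] M [-0.078   0.0208 -0.028 ] w 0.08649602483195734
slot_mid 0.72 [0.5839 0.0472 0.1438] [299.8986 235.9726]Traceback (most recent call last):
  File "<stdin>", line 4, in <module>
ValueError: it knows: console, cover, cover_grip, slot_mid, spray_can, tin, wrench
```

View pics/w1.png

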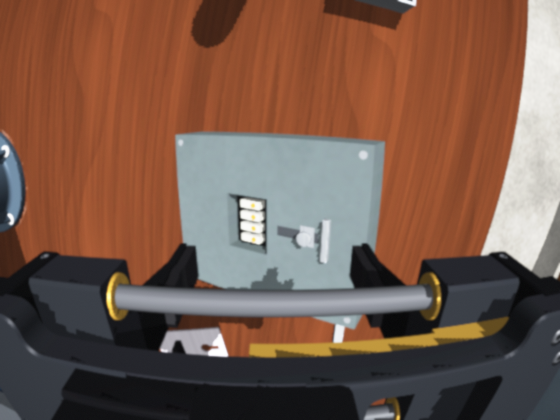

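Run:
```python
from h import *
a=cv2.imread("pics/w1.png"); cv2.imwrite("pics/w1c.png",cv2.resize(a[120:340,165:395],None,fx=3.4,fy=2.7,interpolation=cv2.INTER_CUBIC))
cv2.imwrite("pics/w1d.png",cv2.resize(a[180:280,220:350],None,fx=6,fy=6,interpolation=cv2.INTER_CUBIC))
```

```text
(no output)
```

View pics/w1d.png

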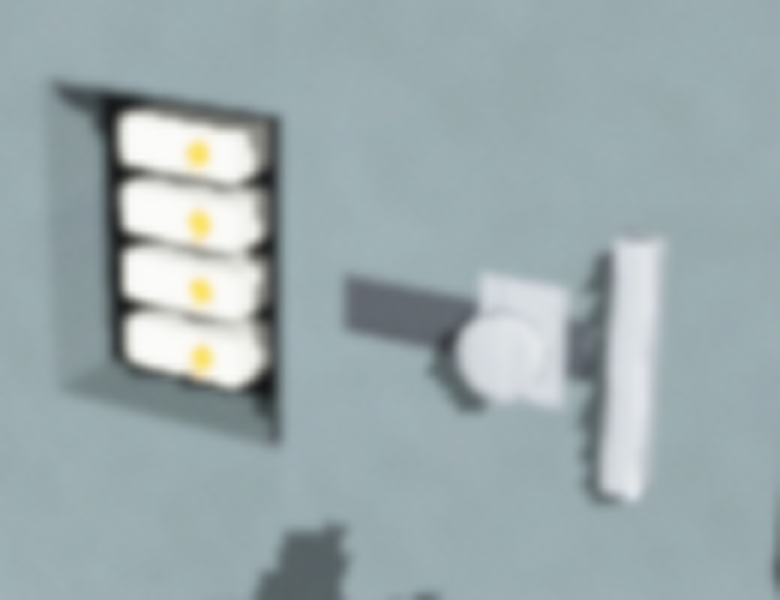

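View pics/w1c.png

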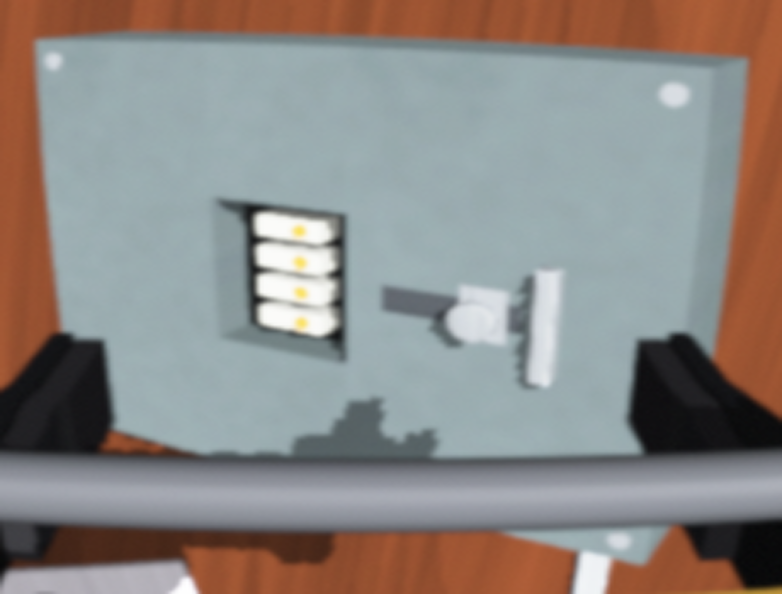

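```bash
cat > fit.py <<'E'
from h import *
from scipy.optimize import least_squares
np.set_printoptions(precision=4,suppress=True)
C=lambda x,y:(165+x/3.4,120+y/2.7)
D=lambda x,y:(220+x/6,180+y/6)
T=lambda x,y:(x/2.2+150,y/2.2+110)
W=[(D(52,80),(-.092,.033)),(D(280,118),(-.038,.033)),(D(280,445),(-.038,-.033)),(D(62,392),(-.092,-.033)),(C(36,40),(-.175,.1)),(C(715,66),(.075,.1)),(C(640,560),(.075,-.1))]
TT=[(T(189,171),(-.038,.033)),(T(249,161),(-.038,-.033)),(T(255,201),(-.092,-.033)),(T(198,211),(-.092,.033)),(T(151,292),(-.175,.1)),(T(327,262),(-.175,-.1)),(T(103,72+8),(.075,.1)),(T(296,48),(.075,-.1))]
calW={n:cal(n) for n in("top","wrist")}
def pose(p):
    Rm=Rdown(p[3],30).as_matrix(); return np.array(p[:3]),np.column_stack([Rm[:,0],-Rm[:,1],-Rm[:,2]])
def face(p,x,y,z=0): o,M=pose(p); return o+M@np.array([x,y,z])
def res(p,sets):
    r=[]
    for n,S in sets:
        for uv,(x,y) in S: r+=list((w2pix(n,face(p,x,y))-uv))
    return np.array(r)
if __name__=="__main__":
    for sets in ([("wrist",W)],[("top",TT)],[("wrist",W),("top",TT)]):
        s=least_squares(res,[.583,.049,.1435,8.7],args=(sets,),x_scale=[.01,.01,.01,1],loss="soft_l1"); print(s.x); print(res(s.x,sets).reshape(-1,2).round(1).tolist())
        for nm,uv,h in (("stud",D(500,358),.0105),("latch",D(628,368),.006),("slot0",D(346,300),0)):
            q=onplane("wrist",*uv,face(s.x,0,0,h),pose(s.x)[1][:,2]); print(nm,(pose(s.x)[1].T@(q-s.x[:3])*1000).round(1))
        for nm,uv,h in (("studT",T(208,122),.0105),("latchT",T(208,103),.006),):
            q=onplane("top",*uv,face(s.x,0,0,h),pose(s.x)[1][:,2]); print(nm,(pose(s.x)[1].T@(q-s.x[:3])*1000).round(1))
E
python3 fit.py
```

```text
[0.5815 0.0482 0.1413 8.8398]
[[-1.0, -0.4], [0.3, -0.5], [0.6, 0.1], [-0.4, -0.8], [0.3, 0.1], [-0.9, 0.8], [1.3, 0.7]]
stud [11.6 -0.3 10.5]
latch [33.3  0.6  6. ]
slot0 [-24.4  -0.2  -0. ]
studT [13.8  1.2 10.5]
latchT [32.3 -2.3  6. ]
[0.582  0.0479 0.1307 8.4696]
[[-0.4, -0.3], [-0.1, -0.3], [0.7, 2.1], [-0.3, 2.0], [0.7, -0.8], [-0.5, -0.3], [-0.1, -0.1], [0.1, -0.2]]
stud [12.3 -4.4 10.5]
latch [34.8 -3.2  6. ]
slot0 [-24.7  -4.3  -0. ]
studT [15.5  2.  10.5]
latchT [34.3 -1.4  6. ]
[0.5813 0.0477 0.1402 8.7145]
[[-1.0, -0.4], [0.1, -0.4], [0.4, -0.1], [-0.5, -1.0], [0.5, 0.1], [-1.4, 1.3], [0.6, 0.5], [-0.6, -0.5], [-0.0, -0.7], [0.9, 1.9], [-0.4, 2.0], [0.5, -0.4], [0.0, -0.4], [-0.9, -0.6], [0.2, -1.3]]
stud [12.  -0.3 10.5]
latch [33.8  0.7  6. ]
slot0 [-24.1  -0.2  -0. ]
studT [14.3  1.7 10.5]
latchT [32.8 -1.7  6. ]
```

Run:
```python
from h import *
delta([.4297,-.276,.16],Rdown(18.3))
```

```text
turn [-0.02  0.02 -9.43]  then dp(tool after turn, cm) [-22.877  31.108  14.001]  dp(tool now) [-17.464  34.442  13.995]
```

```bash
python3 -m creep '{"dp":[[0,0,0],[0,0,0],[-1.91,2.59,0],[-1.91,2.59,0],[-1.91,2.59,0],[-1.91,2.59,0],[-1.91,2.59,0],[-1.91,2.59,0],[-1.91,2.59,2.33],[-1.91,2.59,2.33],[-1.91,2.59,2.33],[-1.91,2.59,2.33],[-1.91,2.59,2.33],[-1.91,2.59,2.33],[0,0,0],[0,0,0],[0,0,0]],"turn":[[0,0,-4.7],[0,0,-4.7],[0,0,0],[0,0,0],[0,0,0],[0,0,0],[0,0,0],[0,0,0],[0,0,0],[0,0,0],[0,0,0],[0,0,0],[0,0,0],[0,0,0],[0,0,0],[0,0,0],[0,0,0]]}' -1
python3 - <<'E'
from h import *
show(); im=save("wrist","w2.png")
cv2.imwrite("pics/w2c.png",cv2.resize(im[150:350,160:400,::-1],None,fx=3.3,fy=3,interpolation=cv2.INTER_CUBIC))
for nm in ["cover_grip","cover"]:
  for d in robot.tip_of(nm,"wrist"): print(nm,d["confidence"],cam2w("wrist",d["point"]),w2pix("wrist",cam2w("wrist",d["point"])))
E
```

```text
time: 4.6
position: [0.4299, -0.2757, 0.1609]
tool_rot: [0.987, 0.159, 0.0, 0.0]
ft_force: [0.3, 0.9, -0.3]
grip_width: 0.0873
t 4.6 p [ 0.4299 -0.2757  0.1609] x [0.9497 0.3133 0.0007] z [ 0.0008 -0.0002 -1.    ] F [ 0.3409  0.8815 -0.2832] M [-0.0713  0.0039  0.0023] w 0.08726423416903488
cover_grip 0.77 [ 0.3911 -0.4659  0.0146] [194.3501 328.0638]
cover_grip 0.76 [ 0.4288 -0.2805  0.0252] [271.082  200.4745]
cover_grip 0.74 [ 0.2375 -0.2676  0.0174] [ 99.0902 131.8372]
cover 0.95 [ 0.4045 -0.4478  0.0019] [209.7765 314.2866]
cover 0.76 [ 0.4466 -0.2727  0.0011] [290.1695 192.093 ]
cover 0.65 [ 0.2539 -0.2829 -0.0001] [116.6412 147.5422]
```

View pics/w2c.png

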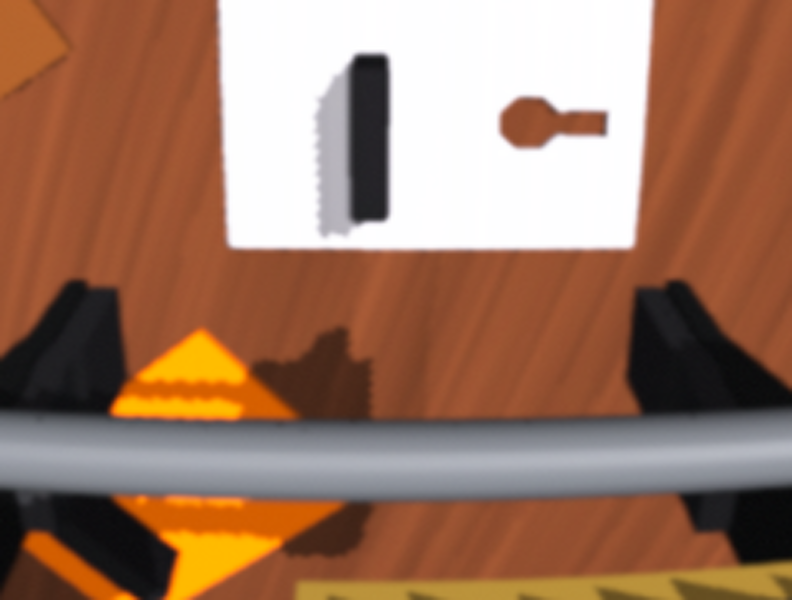

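Run:
```python
from h import *
np.set_printoptions(precision=4,suppress=True)
C=lambda x,y:(160+x/3.3,150+y/3)
g=lambda x,y,z:onplane("wrist",*C(x,y),[0,0,z],[0,0,1])
a=g(230,248,.004);b=g(635,248,.004);print("edge",a,b,np.linalg.norm(a-b),np.degrees(np.arctan2(b[1]-a[1],b[0]-a[0])))
c=g(228,0,.004);d=g(642,0,.004)
k=g(528,123,.004);print("key",k)
ang=np.radians(18.3);ux=np.array([np.cos(ang),np.sin(ang)]);uy=np.array([-ux[1],ux[0]])
org=k[:2]-.029*ux; print("origin",org,"grip",org-.02*ux, "from edge mid grip", ((a+b)/2)[:2]+.045*uy-.02*ux)
h=[g(351,205,.036),g(388,205,.036),g(388,222,.036),g(370,220,.036),g(388,75,.036)]
for q in h: print((q[:2]-k[:2])@ux,(q[:2]-k[:2])@uy,q)
```

```text
edge [ 0.3998 -0.3341  0.004 ] [ 0.5251 -0.2931  0.004 ] 0.1318139246749574 18.116202892403226
key [ 0.4748 -0.2612  0.004 ]
origin [ 0.4472 -0.2703] grip [ 0.4283 -0.2766] from edge mid grip [ 0.4293 -0.2772]
-0.05421601685507972 -0.018264980068080347 [ 0.429  -0.2955  0.036 ]
-0.04371265657046504 -0.018264896728791905 [ 0.439  -0.2923  0.036 ]
-0.04368773645098607 -0.023925886303610477 [ 0.4408 -0.2976  0.036 ]
-0.04882738905017103 -0.02325479429892048 [ 0.4357 -0.2986  0.036 ]
-0.043870604166779056 0.023070597716727478 [ 0.4259 -0.2531  0.036 ]
```

```bash
python3 -m creep '{"dp":[[-0.15,0.1,2],[0,0,3],[0,0,3],[0,0,2.5],[0,0,2],[0,0,1.5],[0,0,0.8],[0,0,0.3],[0,0,0],[0,0,0]],"turn":[[0,0,0],[0,0,0],[0,0,0],[0,0,0],[0,0,0],[0,0,0],[0,0,0],[0,0,0],[0,0,0],[0,0,0]]}' -1
python3 - <<'E'
from h import *
show()
E
```

```text
time: 5.75
position: [0.4286, -0.2786, 0.0099]
tool_rot: [0.987, 0.158, 0.0, 0.001]
ft_force: [-0.6, -0.5, -0.6]
grip_width: 0.0871
t 5.75 p [ 0.4286 -0.2786  0.0099] x [0.9501 0.3119 0.0007] z [ 0.0011 -0.0011 -1.    ] F [-0.5528 -0.4816 -0.616 ] M [-0.0545  0.0426 -0.0195] w 0.08706348228580718
```

Correct slightly and close at 60 N.

```bash
python3 -m creep '{"dp":[[-0.05,-0.15,0.2],[0,0,0],[0,0,0]],"turn":[[0,0,0],[0,0,0],[0,0,0]]}' -1
python3 -m creep '{"dp":[[0,0,0],[0,0,0],[0,0,0],[0,0,0],[0,0,0],[0,0,0],[0,0,0],[0,0,0],[0,0,0],[0,0,0],[0,0,0],[0,0,0]],"turn":[[0,0,0],[0,0,0],[0,0,0],[0,0,0],[0,0,0],[0,0,0],[0,0,0],[0,0,0],[0,0,0],[0,0,0],[0,0,0],[0,0,0]]}' 1 60
python3 - <<'E'
from h import *
show()
E
```

```text
time: 6.05
position: [0.4271, -0.2771, 0.0074]
tool_rot: [0.987, 0.158, 0.0, 0.0]
ft_force: [-0.8, -0.0, 0.2]
grip_width: 0.0872
time: 7.25
position: [0.4272, -0.2771, 0.0072]
tool_rot: [0.987, 0.158, 0.0, 0.0]
ft_force: [0.7, 0.0, 0.3]
grip_width: 0.012
t 7.25 p [ 0.4272 -0.2771  0.0072] x [0.9502 0.3115 0.0002] z [ 0.0002 -0.0001 -1.    ] F [0.745  0.016  0.3412] M [-0.0939 -0.0831  0.019 ] w 0.011987258187774097
```

```bash
python3 -m creep '{"dp":[[0,0,-1],[0,0,-2],[0,0,-4],[0,0,-4],[0,0,-5],[0,0,-5],[0,0,-4],[0,0,-2],[0,0,0],[0,0,0]],"turn":[[0,0,0],[0,0,0],[0,0,0],[0,0,0],[0,0,0],[0,0,0],[0,0,0],[0,0,0],[0,0,0],[0,0,0]]}'
python3 - <<'E'
from h import *
from fit import face
show(); im=save("wrist","w3.png"); cv2.imwrite("pics/w3c.png",cv2.resize(im[150:350,160:400,::-1],None,fx=3.3,fy=3,interpolation=cv2.INTER_CUBIC))
p=[.5815,.0482,.1415,8.8]
delta(face(p,.0118-.049,0,.0072+.05),Rdown(8.8,30))
E
```

```text
time: 8.25
position: [0.4263, -0.2763, 0.2767]
tool_rot: [0.987, 0.158, -0.0, -0.0]
ft_force: [-0.3, -0.3, -3.4]
grip_width: 0.0118
t 8.25 p [ 0.4263 -0.2763  0.2767] x [ 0.9502  0.3117 -0.0006] z [-0.0009  0.0007 -1.    ] F [-0.3293 -0.3428 -3.3772] M [-0.0199 -0.0067 -0.0169] w 0.011780704978381238
turn [-2.62 30.04  9.1 ]  then dp(tool after turn, cm) [  7.181 -29.651  16.071]  dp(tool now) [ 18.902 -26.906  10.382]
```

View pics/w3c.png

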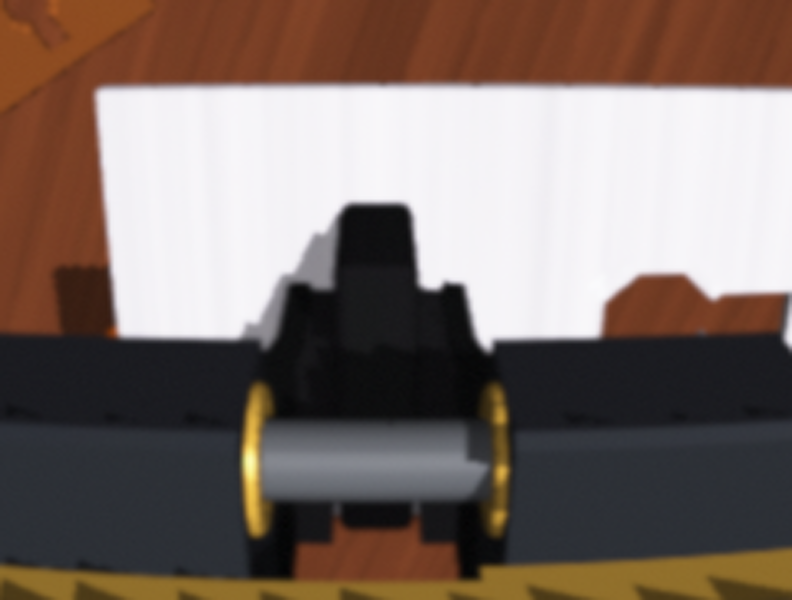

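Run:
```python
from h import *
np.set_printoptions(precision=4,suppress=True)
p,Rc,o=state()
C=lambda x,y:(160+x/3.3,150+y/3)
for x,y in ((96,88),(390,86),(700,88),(110,240),(645,275),(603,312),(788,292)):
    q=onplane("wrist",*C(x,y),p+Rc.apply([0,0,.0032]),Rc.apply([0,0,1.])); print(x,y,Rc.inv().apply(q-p)*1000)
```

```text
96 88 [-45.4917 -46.1779   3.2   ]
390 86 [  1.9105 -46.2166   3.2   ]
700 88 [ 52.4574 -46.3703   3.2   ]
110 240 [-45.2427 -17.3088   3.2   ]
645 275 [ 45.9301 -10.2351   3.2   ]
603 312 [39.0968 -2.649   3.2   ]
788 292 [73.2716 -5.9608  3.2   ]
```

```bash
python3 -m creep '{"dp":[[0,0,0],[0,0,0],[0,0,0],[0,0,0],[0.4,-1.6,0],[0.72,-2.96,0],[0.72,-2.96,0],[0.72,-2.96,0],[0.72,-2.96,0],[0.72,-2.96,0],[0.72,-2.96,1],[0.72,-2.96,2],[0.72,-2.96,3],[0.72,-2.96,3],[0.32,-1.36,3],[0,0,2],[0,0,1],[0,0,1],[0,0,0],[0,0,0]],"turn":[[-0.655,7.51,2.275],[-0.655,7.51,2.275],[-0.655,7.51,2.275],[-0.655,7.51,2.275],[0,0,0],[0,0,0],[0,0,0],[0,0,0],[0,0,0],[0,0,0],[0,0,0],[0,0,0],[0,0,0],[0,0,0],[0,0,0],[0,0,0],[0,0,0],[0,0,0],[0,0,0],[0,0,0]]}'
python3 - <<'E'
from h import *
from fit import face
show(); im=save("wrist","w4.png"); save("top","t4.png"); save("side","s4.png")
p=[.5815,.0482,.1415,8.8]
delta(face(p,.0118-.049,-.0006,.0072+.05),Rdown(8.8,30))
E
```

```text
time: 10.3
position: [0.5219, 0.0382, 0.1732]
tool_rot: [0.963, 0.075, 0.258, -0.019]
ft_force: [-0.2, 0.5, -2.3]
grip_width: 0.0116
t 10.3 p [0.5219 0.0382 0.1732] x [0.8556 0.1348 0.4997] z [ 0.4939  0.076  -0.8662] F [-0.1936  0.5077 -2.2908] M [-0.1181  0.5026 -0.006 ] w 0.011589237424796544
turn [ 0.13 -0.12  0.11]  then dp(tool after turn, cm) [-0.165 -0.115  0.122]  dp(tool now) [-0.165 -0.116  0.122]
```

View pics/w4.png

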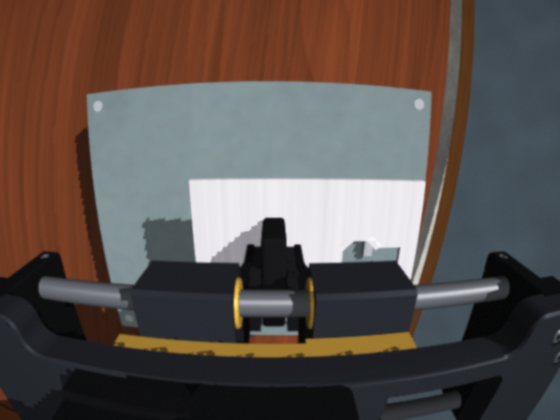

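View pics/s4.png

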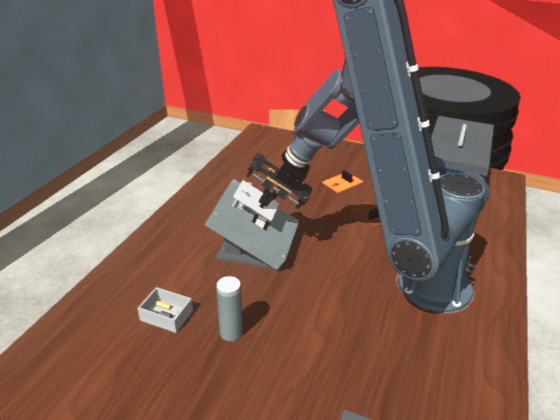

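View pics/t4.png

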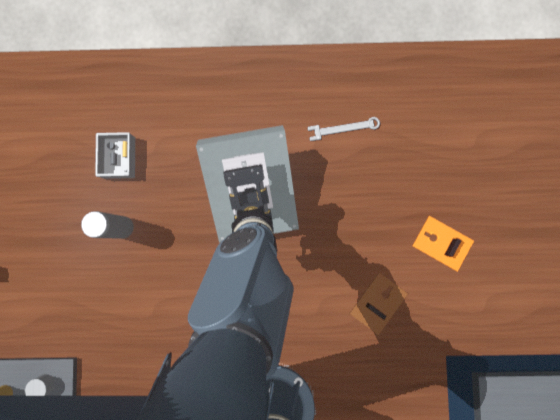

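Run:
```python
from h import *
from fit import face,pose
np.set_printoptions(precision=4,suppress=True)
a=cv2.imread("pics/w4.png"); cv2.imwrite("pics/w4c.png",cv2.resize(a[215:285,310:430],None,fx=6.5,fy=6.5,interpolation=cv2.INTER_CUBIC))
p=[.5815,.0482,.1415,8.8]
print([w2pix("wrist",face(p,x,.1)) for x in(-.175,.075)], [w2pix("wrist",face(p,.0118,0,h)) for h in (0,.0105)])
```

```text
[array([86.8149, 93.6983]), array([427.777 ,  90.1121])] [array([338.2214, 222.3784]), array([341.0198, 227.4829])]
```

View pics/w4c.png

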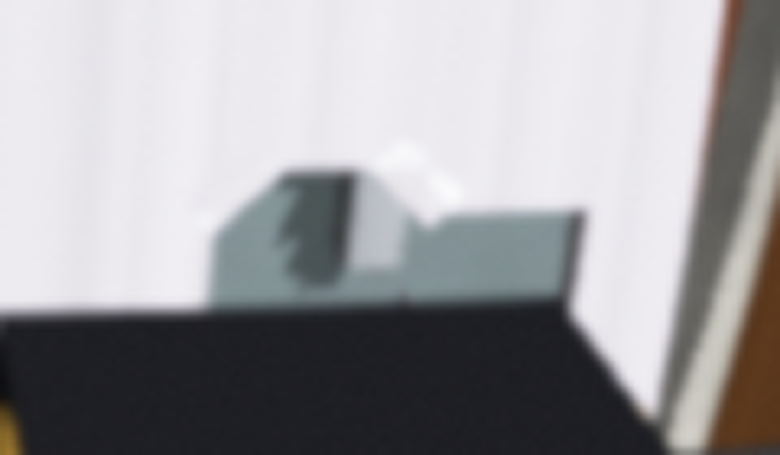

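Run:
```python
from h import *
from fit import face,pose
np.set_printoptions(precision=4,suppress=True)
a=cv2.imread("pics/w4.png"); 
A=cv2.resize(a[75:125,70:130],None,fx=6.5,fy=6.5,interpolation=cv2.INTER_CUBIC);B=cv2.resize(a[75:125,390:450],None,fx=6.5,fy=6.5,interpolation=cv2.INTER_CUBIC)
cv2.imwrite("pics/w4e.png",np.hstack([A,B]))
p=[.5815,.0482,.1415,8.8]
print([w2pix("wrist",face(p,x,-.023,.006)) for x in(.0298,.0368)])
```

```text
[array([360.7228, 253.7367]), array([369.5387, 253.5044])]
```

View pics/w4e.png

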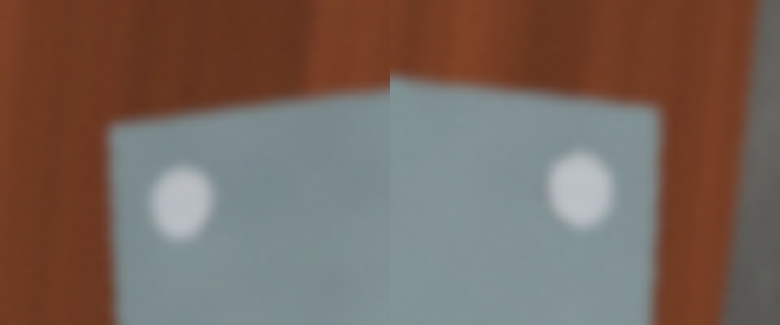

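Run:
```python
from h import *
from fit import face,pose
from scipy.optimize import least_squares
np.set_printoptions(precision=4,suppress=True)
O=[((86.6,94.2),(-.175,.1,0)),((431.5,91.2),(.075,.1,0)),((363.8,256.5),(.0298,-.023,.006)),((373,256),(.0368,-.023,.006))]
for sc in (O,O[:2]+[((O[2][0]),O[2][1])]):
  f=lambda q:np.concatenate([w2pix("wrist",face([q[0],q[1],q[2],8.8],*m))-uv for uv,m in sc])
  s=least_squares(f,[.5815,.0482,.1415],x_scale=.01);print(s.x,f(s.x))
```

```text
[0.5815 0.0475 0.1451] [-0.0094  0.0966  0.2427  0.0034  0.0612 -0.1867 -0.2769  0.0564]
[0.5815 0.0475 0.145 ] [-0.066   0.139   0.1266  0.0234 -0.0525 -0.1791]
```

Run:
```python
from h import *
from fit import face
for h in (.05,.013):
  p=[.5815,.0475,.145,8.8]; delta(face(p,.0118-.049,-.0006,.0072+h),Rdown(8.8,30))
```

```text
turn [ 0.13 -0.12  0.11]  then dp(tool after turn, cm) [ 0.001 -0.046 -0.186]  dp(tool now) [ 0.001 -0.045 -0.186]
turn [ 0.13 -0.12  0.11]  then dp(tool after turn, cm) [ 0.001 -0.046  3.514]  dp(tool now) [-0.007 -0.054  3.514]
```

```bash
python3 -m creep '{"dp":[[0,-0.05,0.5],[0,0,0.9],[0,0,0.9],[0,0,0.6],[0,0,0.3],[0,0,0.2],[0,0,0],[0,0,0],[0,0,0]],"turn":[[0,0,0],[0,0,0],[0,0,0],[0,0,0],[0,0,0],[0,0,0],[0,0,0],[0,0,0],[0,0,0]]}'
cat >> h.py <<'E'
def cv(pp=[.5815,.0475,.145,8.8],stud=.0118,gy=.0006):
    from fit import pose
    np.set_printoptions(precision=4,suppress=True)
    p,Rc,o=state(); oo,M=pose(pp); q=M.T@(p-oo); F=M.T@np.array(o["ft_force"]); Mo=M.T@np.array(o["moment"])
    x=Rc.as_matrix()[:,0]; xf=M.T@x; zf=M.T@Rc.as_matrix()[:,2]
    print("t %.2f keyhole rel stud x %.1f y %.1f  underside h(tcp) %.1f mm | F face %s M %s | toolx in face deg pitch %.2f yaw %.2f roll %.2f w %.4f"%(o["time"],(q[0]+.049-stud)*1e3,(q[1]+gy)*1e3,(q[2]-.0072)*1e3,F.round(1),Mo.round(2),np.degrees(xf[2]),np.degrees(xf[1]),np.degrees(zf[1]),o["grip_width"]))
E
python3 - <<'E'
from h import *
cv()
im=save("wrist","w5.png")
cv2.imwrite("pics/w5c.png",cv2.resize(im[205:295,300:430,::-1],None,fx=6,fy=6,interpolation=cv2.INTER_CUBIC))
E
```

```text
time: 11.35
position: [0.5395, 0.04, 0.1449]
tool_rot: [0.963, 0.074, 0.259, -0.018]
ft_force: [0.2, 0.1, -1.7]
grip_width: 0.0117
t 11.35 keyhole rel stud x 0.2 y -0.4  underside h(tcp) 14.0 mm | F face [-0.6  0.1 -1.6] M [-0.05  0.54  0.04] | toolx in face deg pitch 0.14 yaw 0.08 roll -0.15 w 0.0117
```

View pics/w5c.png

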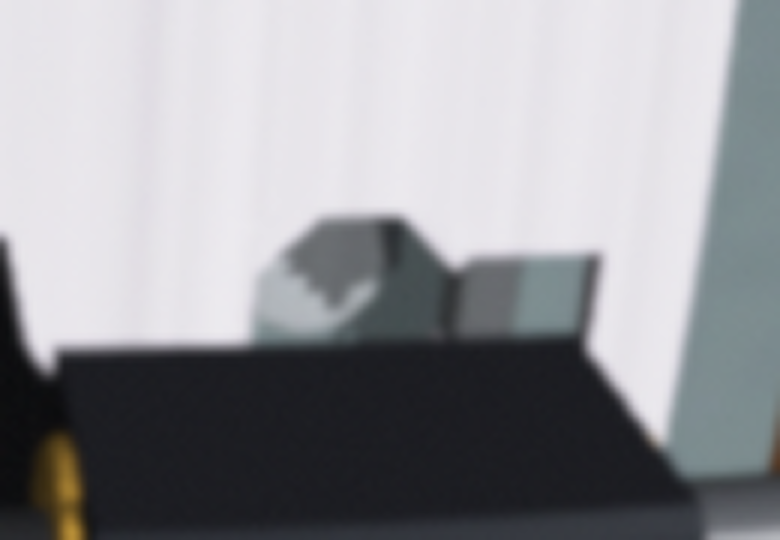

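```bash
python3 -m creep '{"dp":[[0,0,0.1],[0,0,0.1],[0,0,0.1],[0,0,0.1],[0,0,0],[0,0,0]],"turn":[[0,0,0],[0,0,0],[0,0,0],[0,0,0],[0,0,0],[0,0,0]]}'
python3 -c "from h import *;cv()"
```

```text
time: 12.0
position: [0.5415, 0.0403, 0.1411]
tool_rot: [0.963, 0.074, 0.259, -0.019]
ft_force: [0.3, -0.0, -2.2]
grip_width: 0.0113
t 12.00 keyhole rel stud x 0.1 y -0.4  underside h(tcp) 9.7 mm | F face [-0.9 -0.1 -2.1] M [-0.06  0.61  0.06] | toolx in face deg pitch 0.11 yaw 0.08 roll -0.14 w 0.0113
```

```bash
python3 -m creep '{"dp":[[0,0,0.1],[0,0,0.1],[0,0,0.1],[0,0,0],[0,0,0]],"turn":[[0,0,0],[0,0,0],[0,0,0],[0,0,0],[0,0,0]]}'
python3 -c "from h import *;cv()"
python3 -m creep '{"dp":[[0,0,0.1],[0,0,0.1],[0,0,0],[0,0,0]],"turn":[[0,0,0],[0,0,0],[0,0,0],[0,0,0]]}'
python3 -c "from h import *;cv()"
```

```text
time: 12.5
position: [0.543, 0.0405, 0.1385]
tool_rot: [0.963, 0.074, 0.259, -0.019]
ft_force: [-0.2, 0.4, -1.8]
grip_width: 0.0118
t 12.50 keyhole rel stud x 0.1 y -0.4  underside h(tcp) 6.7 mm | F face [-1.   0.4 -1.4] M [-0.01  0.59  0.08] | toolx in face deg pitch 0.12 yaw 0.08 roll -0.14 w 0.0118
time: 12.9
position: [0.544, 0.0407, 0.1368]
tool_rot: [0.963, 0.074, 0.259, -0.019]
ft_force: [-0.1, 0.4, -1.6]
grip_width: 0.0117
t 12.90 keyhole rel stud x 0.1 y -0.4  underside h(tcp) 4.7 mm | F face [-0.9  0.4 -1.4] M [-0.06  0.55  0.03] | toolx in face deg pitch 0.11 yaw 0.08 roll -0.14 w 0.0117
```

```bash
for i in 1 2; do python3 -m creep '{"dp":[[0,0,0.1],[0,0,0.1],[0,0,0],[0,0,0]],"turn":[[0,0,0],[0,0,0],[0,0,0],[0,0,0]]}' >/dev/null
python3 -c "from h import *;cv()"; done
```

```text
t 13.30 keyhole rel stud x 0.1 y -0.4  underside h(tcp) 2.8 mm | F face [-1.3  1.1 -0.9] M [-0.01  0.61 -0.03] | toolx in face deg pitch 0.12 yaw 0.08 roll -0.14 w 0.0115
t 13.70 keyhole rel stud x 0.1 y -0.4  underside h(tcp) 0.7 mm | F face [-2.  -0.2 -0.6] M [0.01 0.59 0.03] | toolx in face deg pitch 0.11 yaw 0.08 roll -0.14 w 0.0114
```

```bash
for i in 1; do python3 -m creep '{"dp":[[0,0,0.05],[0,0,0.05],[0,0,0],[0,0,0]],"turn":[[0,0,0],[0,0,0],[0,0,0],[0,0,0]]}' >/dev/null
python3 -c "from h import *;cv()"; done
python3 -m creep '{"dp":[[0,0,0.05],[0,0,0.05],[0,0,0],[0,0,0]],"turn":[[0,0,0],[0,0,0],[0,0,0],[0,0,0]]}' >/dev/null
python3 -c "from h import *;cv()"
```

```text
t 14.10 keyhole rel stud x 0.1 y -0.4  underside h(tcp) -0.2 mm | F face [-1.9 -0.1 -0.1] M [-0.04  0.65  0.05] | toolx in face deg pitch 0.11 yaw 0.08 roll -0.14 w 0.0114
t 14.50 keyhole rel stud x 0.1 y -0.4  underside h(tcp) -1.2 mm | F face [-2.   0.6  0.5] M [-0.    0.63  0.07] | toolx in face deg pitch 0.12 yaw 0.08 roll -0.14 w 0.0112
```

```bash
python3 -m creep '{"dp":[[0,0,0.05],[0,0,0],[0,0,0]],"turn":[[0,0,0],[0,0,0],[0,0,0]]}' >/dev/null
python3 -c "from h import *;cv()"
python3 -m creep '{"dp":[[0,0,0.05],[0,0,0],[0,0,0]],"turn":[[0,0,0],[0,0,0],[0,0,0]]}' >/dev/null
python3 - <<'E'
from h import *
cv()
im=save("wrist","w6.png")
cv2.imwrite("pics/w6c.png",cv2.resize(im[205:295,300:430,::-1],None,fx=6,fy=6,interpolation=cv2.INTER_CUBIC))
E
```

```text
t 14.80 keyhole rel stud x 0.2 y -0.4  underside h(tcp) -1.4 mm | F face [-2.   1.6  6. ] M [0.   0.7  0.04] | toolx in face deg pitch 0.14 yaw 0.08 roll -0.16 w 0.0116
t 15.10 keyhole rel stud x 0.1 y -0.4  underside h(tcp) -1.4 mm | F face [-1.6  0.1 12.4] M [-0.03  0.8   0.04] | toolx in face deg pitch 0.16 yaw 0.08 roll -0.17 w 0.0118
```

View pics/w6c.png

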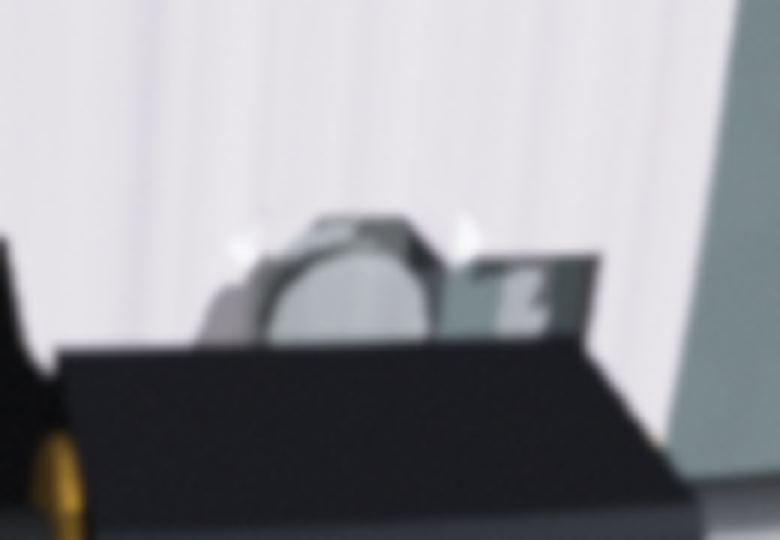

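```bash
python3 -m creep '{"dp":[[-0.1,0,0],[-0.15,0,0],[-0.15,0,0],[-0.1,0,0],[0,0,0]],"turn":[[0,0,0],[0,0,0],[0,0,0],[0,0,0],[0,0,0]]}' >/dev/null
python3 -c "from h import *;cv()"
python3 -m creep '{"dp":[[-0.15,0,0],[-0.15,0,0],[-0.15,0,0],[-0.15,0,0],[0,0,0]],"turn":[[0,0,0],[0,0,0],[0,0,0],[0,0,0],[0,0,0]]}' >/dev/null
python3 -c "from h import *;cv()"
```

```text
t 15.65 keyhole rel stud x 0.1 y -0.5  underside h(tcp) -1.3 mm | F face [ 6.6  2.2 15.2] M [ 0.38 -0.52  0.05] | toolx in face deg pitch 0.65 yaw 0.11 roll -0.08 w 0.0116
t 16.15 keyhole rel stud x -3.6 y -1.2  underside h(tcp) -1.1 mm | F face [10.5  1.5 18.5] M [ 0.26 -1.    0.06] | toolx in face deg pitch 0.89 yaw 0.12 roll -0.14 w 0.0116
```

Run:
```python
from h import *
cv()
im=save("wrist","w7.png")
cv2.imwrite("pics/w7c.png",cv2.resize(im[205:295,300:430,::-1],None,fx=6,fy=6,interpolation=cv2.INTER_CUBIC))
```

```text
t 16.15 keyhole rel stud x -3.6 y -1.2  underside h(tcp) -1.1 mm | F face [10.5  1.5 18.5] M [ 0.26 -1.    0.06] | toolx in face deg pitch 0.89 yaw 0.12 roll -0.14 w 0.0116
```

View pics/w7c.png

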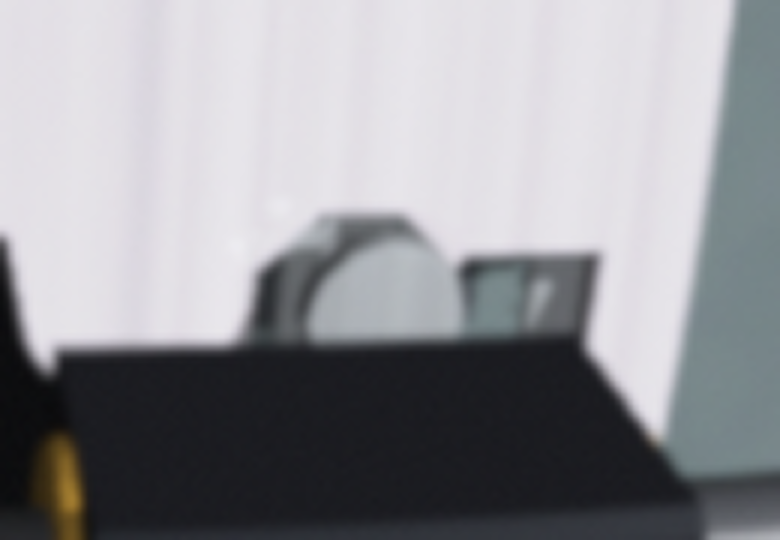

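```bash
python3 -m creep '{"dp":[[0,-0.1,-0.03],[0,0,-0.03],[0,0,0],[0,0,0]],"turn":[[0,-0.3,0],[0,-0.3,0],[0,0,0],[0,0,0]]}' >/dev/null
python3 -c "from h import *;cv()"
```

```text
t 16.60 keyhole rel stud x -7.8 y -0.4  underside h(tcp) -1.4 mm | F face [ 3.5 -0.8  8.5] M [-0.07 -0.53 -0.  ] | toolx in face deg pitch -0.18 yaw 0.05 roll -0.23 w 0.0115
```

```bash
python3 -m creep '{"dp":[[-0.1,0,0],[-0.1,0,0],[-0.1,0,0],[-0.1,0,0],[-0.1,0,0],[0,0,0]],"turn":[[0,0,0],[0,0,0],[0,0,0],[0,0,0],[0,0,0],[0,0,0]]}' >/dev/null
python3 -c "from h import *;cv()"
```

```text
t 17.20 keyhole rel stud x -12.2 y -0.2  underside h(tcp) -1.4 mm | F face [5.3 0.8 7.7] M [ 0.   -0.61  0.03] | toolx in face deg pitch -0.11 yaw 0.09 roll -0.17 w 0.0116
```

```bash
python3 -m creep '{"dp":[[-0.1,0,0],[-0.1,0,0],[-0.1,0,0],[-0.1,0,0],[0,0,0]],"turn":[[0,0,0],[0,0,0],[0,0,0],[0,0,0],[0,0,0]]}' >/dev/null
python3 -c "from h import *;cv()"
python3 -m creep '{"dp":[[-0.1,0,0],[-0.1,0,0],[-0.1,0,0],[0,0,0]],"turn":[[0,0,0],[0,0,0],[0,0,0],[0,0,0]]}' >/dev/null
python3 -c "from h import *;cv()"
```

```text
t 17.70 keyhole rel stud x -16.5 y -0.1  underside h(tcp) -1.4 mm | F face [ 3.7 -0.   7.3] M [-0.01 -0.46  0.05] | toolx in face deg pitch -0.14 yaw 0.07 roll -0.17 w 0.0116
t 18.10 keyhole rel stud x -19.5 y -0.1  underside h(tcp) -1.4 mm | F face [4.6 0.1 8.5] M [ 0.   -0.53  0.02] | toolx in face deg pitch -0.13 yaw 0.07 roll -0.16 w 0.0115
```

Now the last stretch to the shank stop.

```bash
python3 -m creep '{"dp":[[-0.1,0,0],[-0.1,0,0],[0,0,0]],"turn":[[0,0,0],[0,0,0],[0,0,0]]}' >/dev/null
python3 -c "from h import *;cv()"
python3 -m creep '{"dp":[[-0.1,0,0],[-0.1,0,0],[0,0,0]],"turn":[[0,0,0],[0,0,0],[0,0,0]]}' >/dev/null
python3 -c "from h import *;cv()"
```

```text
t 18.40 keyhole rel stud x -21.6 y -0.1  underside h(tcp) -1.4 mm | F face [ 4.4 -0.1  7.8] M [-0.03 -0.48  0.04] | toolx in face deg pitch -0.13 yaw 0.07 roll -0.16 w 0.0115
t 18.70 keyhole rel stud x -23.5 y -0.1  underside h(tcp) -1.4 mm | F face [ 4.4 -0.5  8.1] M [-0.01 -0.53  0.04] | toolx in face deg pitch -0.13 yaw 0.08 roll -0.15 w 0.0115
```

Run:
```python
from h import *
cv()
im=save("wrist","w8.png")
cv2.imwrite("pics/w8c.png",cv2.resize(im[165:295,300:440,::-1],None,fx=5,fy=4.5,interpolation=cv2.INTER_CUBIC))
```

```text
t 18.70 keyhole rel stud x -23.5 y -0.1  underside h(tcp) -1.4 mm | F face [ 4.4 -0.5  8.1] M [-0.01 -0.53  0.04] | toolx in face deg pitch -0.13 yaw 0.08 roll -0.15 w 0.0115
```

View pics/w8c.png

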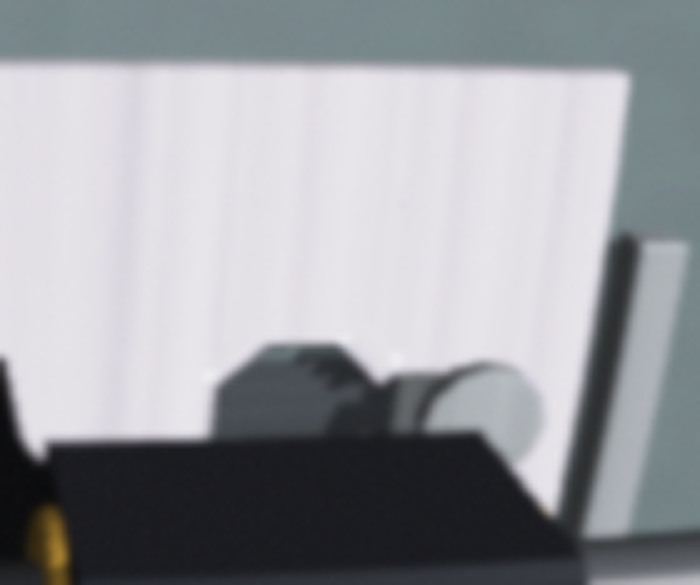

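```bash
python3 -m creep '{"dp":[[-0.1,0,0],[-0.1,0,0],[0,0,0]],"turn":[[0,0,0],[0,0,0],[0,0,0]]}' >/dev/null
python3 -c "from h import *;cv()"
python3 -m creep '{"dp":[[-0.1,0,0],[0,0,0],[0,0,0]],"turn":[[0,0,0],[0,0,0],[0,0,0]]}' >/dev/null
python3 -c "from h import *;cv()"
```

```text
t 19.05 keyhole rel stud x -23.7 y -0.1  underside h(tcp) -1.4 mm | F face [7.7 0.1 8.5] M [ 0.08 -0.87  0.  ] | toolx in face deg pitch 0.07 yaw 0.09 roll -0.11 w 0.0118
t 19.35 keyhole rel stud x -23.8 y -0.1  underside h(tcp) -1.4 mm | F face [9.3 1.7 9.5] M [ 0.1  -1.01 -0.06] | toolx in face deg pitch 0.18 yaw 0.10 roll -0.10 w 0.0117
```

```bash
python3 -m creep '{"dp":[[0.1,0,-0.02],[0.1,0,-0.02],[0.1,0,-0.02],[0,0,0],[0,0,0]],"turn":[[0,0,0],[0,0,0],[0,0,0],[0,0,0],[0,0,0]]}' >/dev/null
python3 -c "from h import *;cv()"
```

```text
t 19.85 keyhole rel stud x -24.0 y -0.1  underside h(tcp) -1.4 mm | F face [ 7.3  0.  -0.1] M [-0.01 -1.   -0.01] | toolx in face deg pitch -0.21 yaw 0.07 roll -0.14 w 0.0116
```

```bash
python3 -m creep '{"dp":[[0.1,0,0],[0.1,0,0],[0,0,0],[0,0,0]],"turn":[[0,0,0],[0,0,0],[0,0,0],[0,0,0]]}' >/dev/null
python3 -c "from h import *;cv()"
```

```text
t 20.25 keyhole rel stud x -24.0 y 0.1  underside h(tcp) -1.1 mm | F face [ 5.9 -0.9 -0.3] M [-0.18 -0.93 -0.06] | toolx in face deg pitch -0.40 yaw 0.06 roll -0.17 w 0.0118
```

```bash
python3 -m creep '{"dp":[[0.1,0,0],[0,0,0],[0,0,0]],"turn":[[0,0.3,0],[0,0,0],[0,0,0]]}' >/dev/null
python3 -c "from h import *;cv()"
```

```text
t 20.55 keyhole rel stud x -23.9 y 0.2  underside h(tcp) -1.1 mm | F face [ 4.7 -0.5 -1. ] M [-0.29 -0.56 -0.02] | toolx in face deg pitch -0.20 yaw 0.04 roll -0.18 w 0.0119
```

Small residual load; release partway and look.

```bash
python3 -m creep '{"dp":[[0,0,0],[0,0,0],[0,0,0],[0,0,0],[0,0,0],[0,0,0]],"turn":[[0,0,0],[0,0,0],[0,0,0],[0,0,0],[0,0,0],[0,0,0]]}' 0.1
python3 - <<'E'
from h import *
cv()
im=save("wrist","w9.png")
E
```

```text
time: 21.15
position: [0.5259, 0.0389, 0.1198]
tool_rot: [0.964, 0.075, 0.256, -0.018]
ft_force: [0.2, -0.2, -0.1]
grip_width: 0.0386
t 21.15 keyhole rel stud x -24.2 y 0.6  underside h(tcp) -0.9 mm | F face [ 0.  -0.3 -0.2] M [-0.08  0.37  0.  ] | toolx in face deg pitch -0.21 yaw 0.08 roll -0.14 w 0.0386
```

View pics/w9.png

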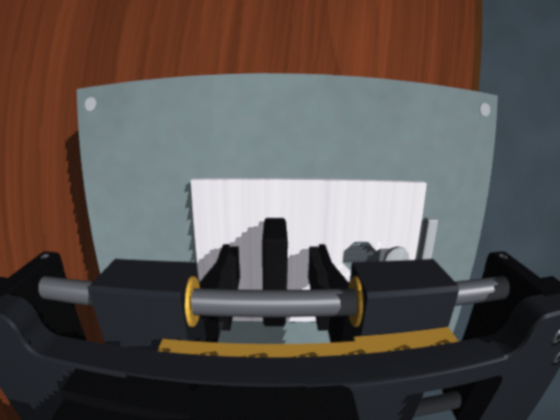

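```bash
python3 -m creep '{"dp":[[0,0,-0.3],[0,0,-0.8],[0,0,-1.5],[0,0,-2],[0,0,-2.5],[0,0,-2.5],[0,0,-2],[0,0,-1],[0,0,0],[0,0,0]],"turn":[[0,0,0],[0,0,0],[0,0,0],[0,0,0],[0,0,0],[0,0,0],[0,0,0],[0,0,0],[0,0,0],[0,0,0]]}'
python3 - <<'E'
from h import *
cv()
im=save("wrist","w10.png"); save("top","t10.png"); save("side","s10.png")
cv2.imwrite("pics/w10c.png",cv2.resize(im[120:290,160:400,::-1],None,fx=3.3,fy=3.3,interpolation=cv2.INTER_CUBIC))
E
```

```text
time: 22.2
position: [0.4645, 0.0296, 0.2289]
tool_rot: [0.963, 0.074, 0.257, -0.018]
ft_force: [-1.3, -0.2, -0.4]
grip_width: 0.0389
t 22.20 keyhole rel stud x -23.3 y 0.8  underside h(tcp) 124.6 mm | F face [-1.3  0.   0.4] M [-0.09  0.39  0.05] | toolx in face deg pitch -0.14 yaw 0.08 roll -0.15 w 0.0389
```

View pics/w10c.png

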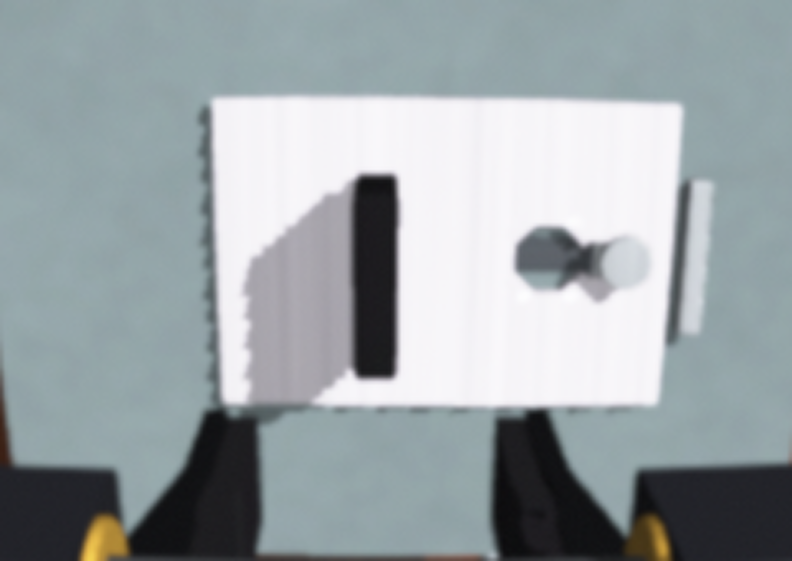

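View pics/t10.png

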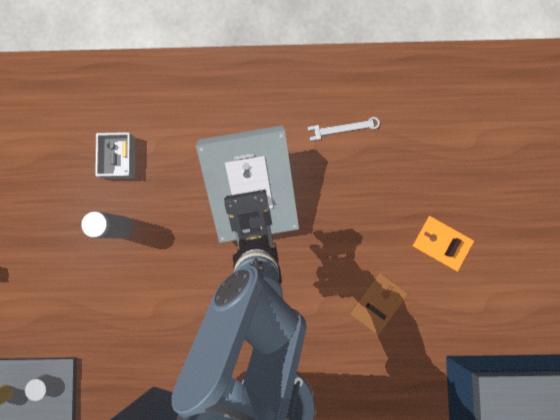

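Run:
```python
from h import *
from fit import face,pose
pp=[.5815,.0475,.1435,8.8]; o,M=pose(pp)
C=lambda x,y:(160+x/3.3,120+y/3.3)
for n,(x,y),h in (("head",(625,262),.0105),("oct",(547,258),.004),("edgeU",(682,103),.004),("edgeU2",(659,405),.004),("edgeL",(211,99),.004),("edgeL2",(222,404),.004),("latchnear",(694,182),.006),("latch far",(713,182),.006),("latchnear",(684,331),.006)):
    print(n,(M.T@(onplane("wrist",*C(x,y),face(pp,0,0,h),M[:,2])-o)*1e3).round(1))
```

```text
head [ 9.3  1.7 10.5]
oct [-12.    0.9   4. ]
edgeU [24.8 46.2  4. ]
edgeU2 [ 25.1 -45.    4. ]
edgeL [-105.9   46.     4. ]
edgeL2 [-106.3  -44.5    4. ]
latchnear [29.2 24.1  6. ]
latch far [34.9 24.2  6. ]
latchnear [ 30.  -20.5   6. ]
```

```bash
python3 -c "
from h import *
robot.hand_in(); show()"
```

```text
the job is handed in; nothing more can be done
the job is handed in; nothing more can be done
```

The cover is back on the box and locked, and I handed the job in at about 22 s. I used the white aluminium plate (top image pixel 373,228), not the orange or brown look-alikes.

**What I did:** I gripped the handle at 60 N and put the large end of the keyhole over the stud. I pressed until the plate lay flat and the latch bar was in, then slid it down the slope to the stop while still pressing. I then eased off, let go and backed the gripper away.

**Last checks:**
- **Fully home:** the stud had moved about 21.3 mm along the keyhole by the camera, against 21.5 mm expected. At the end the push force rose and the plate stopped moving.
- **Latch:** the bar stands out about 4 mm behind the plate's upper edge, clear of the cover.
- **Forces:** the highest reading was about 20 N pressing and 11 N sideways. I read forces only at the end of each short move, so brief peaks in between were not seen.
- **Bystanders:** the can, wrench and tin sit at the same pixels as in the first picture.

**What disagreed:**
- **Face height:** it felt about 1.4 mm lower than my camera estimate.
- **Slide distance:** it read 23.7 mm from the arm's own position, because the plate stuck and then slipped early on and the arm gave a little.
- **Unloading before release:** about 5 N of downslope push remained. After I let go, the pictures show the plate still home.

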